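Tighten the beehive-frame clamp

ROBOT

A 7-joint arm with a two-finger parallel gripper is mounted at the origin on the work surface. World frame = base frame: x ahead of the robot, y to its left, z up, the work surface at z = 0. Lengths are in m, angles in rad, forces in N, time in s.
With the tool pointing down it reaches from about 0.425 to 0.925 m from the base axis. Payload 6.8 kg.
Tool frame: the origin (TCP) lies on the centre line of the jaws, within the pads' length; the fingertips stand 8 mm ahead of it and the grasp point (between the pads) lies 11 mm behind it (bot.tips_ahead is the distance from the TCP to the fingertips, in m); z points along the fingers, y is the line along which they close (so a half turn about z gives the same grasp; the last joint's range is limited). The gripper opens to 85 mm and grips with 20 to 120 N. Pads are 22 mm wide; open, the fingers measure 114 mm over their backs; the gripper's body (76 mm by 85 mm) begins 54 mm behind the grasp point. The pads swing forward as they close: fully open they stand 13 mm farther back than shut.
Start: joints at [-1.449, 0.477, 0.022, 1.555, -0.011, 1.109, -0.083], TCP at [0.154, 0.657, 0.239] pointing down, gripper open.
Joint ranges: [-2.96, 2.96], [-0.34, 2.1], [-1.41, 1.46], [0.24, 2.44], [-1.37, 4.51], [0.17, 1.92], [-2.96, 2.96]. Speed limits (rad/s): [2.39, 2.39, 3.14, 3.14, 3.14, 3.14, 3.14].

INTERFACE

Orientations are given as a unit quaternion [w, x, y, z].
In Python, from station import bot gives the robot as it stands.
- The arm moves only by the tool send_rows, never from a script. Its argument "deltas" is text: rows parted by semicolons, each of 4 numbers parted by spaces: the shift along the tool's x, y, z in m, then the turn about the tool's z in degrees. In form: x y z spin; .... A call has 1 to 5 rows; each row is the pose to reach, as a shift and turn from the pose commanded when the call began, along the tool's axes at that moment; what a row does not reach only later rows make up. A row lasts 1/10 s, in which the tool goes at most 50 mm and 8.59 degrees, less where a joint would pass 70% of its speed; a pose out of reach is approached as far as the arm can. A call with a gripper value outside its range is refused whole. "claw" is the opening, from 0 (shut) to 1 (fully open), set as the call begins (left out, the last holds). The fingers move at their own pace and stop on an object; "force" is the grip in N (left out, the last holds). Time passes only in rows, so rows that repeat a pose let the fingers close. It gives the time, the measured TCP pose, the force, the opening and the grip force at its end, in the units of the state.
- bot.get_obs(): the state, without advancing time (a new reading comes with each control period).
- bot.read_camera(name): name is "side" or "top"; returns a dict with "img" (480x640x3 uint8, red, green, blue), "depth" (480x640 float32, m along the optical axis (not along the pixel's ray), 0 where there is no reading), "fx", "fy", "cx", "cy" (pixels), "camera_from_world" (4x4, takes a point from world to camera coordinates). Camera axes: x right, y up, looking along -z (the intrinsics and any distortion apply to the point x, -y, -z); pixel columns grow to the right and rows downward; lengths in m; the calibration is good to about 2 mm. A picture is of the moment at which its call begins.
- bot.hand_in(): hands the job in; it is judged then, once.
Trained networks look in a picture, given as the dict that the camera call returned (one of the last four; its "shot" number tells which), for a name from the list of things; names that differ only in an ending like _2 or _b are one class to them, and where a whole thing is asked for, a point or a joint stands for the part that bears it (a point fixed in the world has none). Each returns a list of dicts, best first, with "confidence" (0 to 1); they miss things now and then, are a little off and sometimes report something else, mostly with a low value. They report only what shows in the picture. A call takes as long as a camera call.
- bot.masks_of(picture, query): "mask" (480x640 bool, what is visible of it).
- bot.landmark_of(picture, query): "xyz" ([x, y, z] in m, in world coordinates, good to about 4 mm: a listed point, or the origin of a listed thing).
The state is a dict: "t": time; "q": joint angles; "joint_vel": joint speeds; "joint_torque": joint torques, N m; "eef_pos": TCP position; "tool_rot": TCP orientation; "contact_force": force on the tool from outside, world axes, zero at the start; "torque": the same for the moment, N m; "gripper_width": opening from 0.0 (shut) to 1.0 (fully open); "grasp_force": force on a finger pad.
Only numpy, scipy, OpenCV 4.12 (cv2) and the standard library are available. Lean on these libraries where they do the work, as an engineer would, in place of code of your own. Each camera call takes 0.05 s, during which the arm holds its last target. There are 200 camera calls.

TASK

Two identical screw clamps stand on the board; one holds a wooden beehive frame with a yellow wax sheet. Turn the knob of the clamp that holds the frame clockwise until it bites and the resistance rises sharply, then give it about a twelfth of a turn (30 degrees) more, leave it tight and let go. Leave the empty clamp's knob alone.

Things in the scene. Friction and masses are not known exactly. Their poses are not given: they have to be found in the camera images.
- clamp_grip (a point): Black knob of the clamp holding the frame; point on its upright axis, 106 mm above the table. Bar grip 46 mm long (own x, +x = white pointer end), 14 thick (y), its top 12 mm above the point, on a 48 mm disc whose top is 21 mm below the point. Pinch the bar from above; 25 mm is free all round. z up. 0.3 to 0.85 rad to the bite, then 0.52 more: one grasp will do.
- clamp_knob (a joint): Turn of that knob relative to the red tab, rad, growing clockwise seen from above (tightening): negative while loose, 0 from when its pointer meets the tab, which is the bite. Until then it turns lightly (about 0.02 N m); from there resistance climbs to 0.25 N m within 0.1 rad and stays there, felt while moving or holding. Let go, it stays tight, springing back about 0.08 rad.
- clamp_ring (a joint): Turn, rad, clockwise from above, of the steel bite ring (60 mm across, 3 thick) under that knob, which carries a sprung red tab. It rests until the knob's pointer butts against the tab, as the screw starts to press its pad onto the frame; the tab gives about 0.08 rad, then tab and ring go along with the knob against stiff friction.
- clamp_tab (a point): Top of the red tab (12 x 8 x 12 mm high) on that ring, 34 mm from the knob's axis, 84 mm above the table; own x points outward from the axis. Pointer against tab: the clamp bites; its further turn is the extra turn. Clamp and its frame (432 x 150 x 27 mm, light wood, yellow wax sheet, lying flat) are fixed.
- spare_pointer (a point): White pointer, 34 mm from the axis and 82 mm above the table, of the identical knob on the empty clamp, which is to be left alone; own x points outward from that axis.

How it is judged:
On the way:
1. the clamp bites: the knob's pointer has begun to push the ring's tab along (distance of clamp_tab from where it was at the start of the episode above 0.0015 m), for 0.05 s.
At the end, for the whole second after the job is handed in: The knob of the clamp with the frame has been turned 30 degrees past the bite (12 to 50 degrees accepted: the ring's red tab has been pushed 7.1 to 28.7 mm from its start, straight-line), has not been backed off (its joint above -0.15 rad), is at rest and released (distance of clamp_tab from where it was at the start of the episode between 0.0071 and 0.0287 m and value of joint clamp_knob above -0.15 rad and velocity of joint clamp_ring below 0.05 rad/s); the robot touches nothing.
It fails at once if the knob of the empty clamp is turned (its pointer moves more than 6 mm) (distance of spare_pointer from where it was at the start of the episode above 0.006 m).
It also fails if it takes over 45 s, if anything falls off the work surface, if the arm or the gripper's body presses on something with over 40 N, if the wrist force passes 120 N, or if a joint passes its speed limit or range.

## Working session

There is one attempt and no reset: what is moved stays moved. The work goes in short steps, Python scripts to look and compute and a tool call to move; the robot and the scene stay as the last step left them, time stands still between calls to the robot, and variables do not carry over. Pictures are saved under pics/ and viewed, at most 10 in all, crops included, and the job is handed in when it is done.

Besides the shell and the picture viewer there is one more tool, called after "Call:" as a command line: name --argument value ..., lists and objects as JSON in quotes. send_rows: Moves the arm, as the interface text tells. Its arguments: {"type":"object","properties":{"deltas":{"type":"string"},"claw":{"type":"number"},"force":{"type":"number"}},"required":["deltas"]}

```bash
mkdir -p pics
cat > h.py <<'E'
from station import bot
import numpy as np, cv2
def px(p,P):
    c=p["camera_from_world"]@np.r_[P,1]; return np.round([p["fx"]*c[0]/-c[2]+p["cx"], p["fy"]*-c[1]/-c[2]+p["cy"]],1)
def world(p,u,v):
    d=p["depth"][v,u]; c=np.array([(u-p["cx"])/p["fx"]*d,-(v-p["cy"])/p["fy"]*d,-d,1])
    return (np.linalg.inv(p["camera_from_world"])@c)[:3]
E
python3 - <<'E'
from h import *
o=bot.get_obs(); print(o["t"],o["eef_pos"],o["tool_rot"],o["q"])
for n in ["top","side"]:
    p=bot.read_camera(n); cv2.imwrite(f"pics/{n}0.png",p["img"][:,:,::-1])
    for q in ["clamp_grip","clamp_tab","spare_pointer"]:
        for r in bot.landmark_of(p,q)[:3]: print(n,q,np.round(r["xyz"],4),round(r["confidence"],2),px(p,r["xyz"]))
E
```

```text
0.0 [0.15365121 0.65666263 0.23831306] [-1.65477684e-05  1.14615082e-01  9.93409532e-01 -9.40168910e-04] [-1.44909783  0.47779785  0.02235451  1.55648571 -0.01146022  1.10931795
 -0.08306252]
top clamp_grip [0.5341 0.1992 0.1033] 0.97 [193.7 237. ]
top clamp_tab [0.566  0.1884 0.0849] 0.69 [205.  217.6]
top spare_pointer [ 0.5353 -0.1889  0.0787] 0.81 [451.3 239.4]
side clamp_grip [0.5352 0.1969 0.1086] 0.94 [273.6 165.8]
side clamp_tab [0.5342 0.1993 0.1075] 0.43 [272.6 165.7]
side spare_pointer [ 0.5345 -0.1892  0.0797] 0.57 [371.4 360. ]
```

View pics/top0.png

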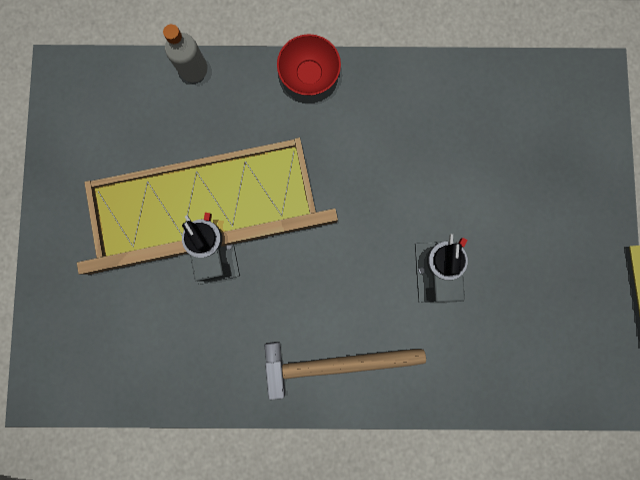

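View pics/side0.png

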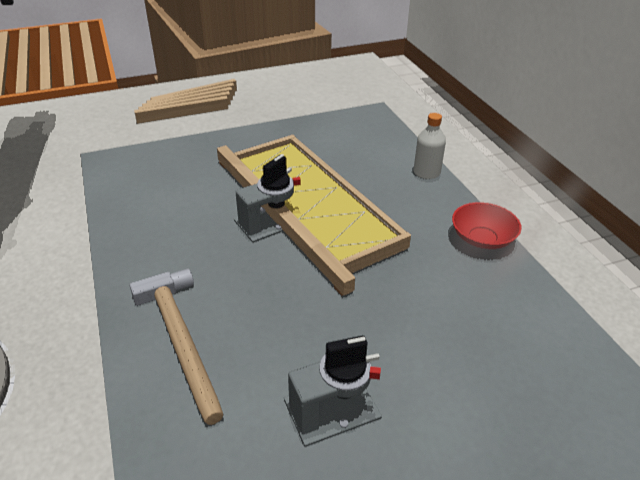

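The knob in use is at about (202,238), with its red tab at (207,217). The empty clamp is at (448,260). Next I'll measure the bar's angle from a zoomed crop.

Run:
```python
from h import *
p=bot.read_camera("top"); im=p["img"]
cv2.imwrite("pics/c.png",cv2.resize(im[205:285,165:245,::-1],(560,560),interpolation=cv2.INTER_CUBIC))
q=bot.masks_of(p,"clamp_grip")[0]; print(q["confidence"],q["mask"].sum())
pts=[]
for v in range(205,285):
  for u in range(165,245):
    P=world(p,u,v)
    if p["depth"][v,u]>0 and 0.108<P[2]<0.13: pts.append(P)
pts=np.array(pts); print(len(pts),pts.mean(0),np.median(pts[:,2]))
xy=pts[:,:2].astype(np.float32); print(cv2.minAreaRect(xy*1000)); w,V=np.linalg.eigh(np.cov(xy.T)); print(w,V[:,1],np.degrees(np.arctan2(V[1,1],V[0,1])))
# white and red pixels
for nm,f in [("white",lambda c:c.min()>190),("red",lambda c:c[0]>130 and c[1]<60)]:
  L=[(u,v,*np.round(world(p,u,v),3)) for v in range(205,265) for u in range(175,235) if f(im[v,u].astype(int))]
  L=np.array(L); print(nm,len(L)); 
  if nm=="red" : print(L.mean(0))
g=bot.landmark_of(p,"clamp_grip")[0]["xyz"]; t=bot.landmark_of(p,"clamp_tab")[0]["xyz"]; print(g,t,px(p,[*g[:2],.118]))
```

```text
0.8 841
327 [0.53474626 0.19563718 0.11627337] 0.11684317431212221
((535.1184692382812, 196.71835327148438), (45.528717041015625, 14.270124435424805), 33.18353271484375)
[1.72856778e-05 1.76802333e-04] [-0.83973389 -0.54299815] -147.11203009446513
white 0
red 33
[2.06424242e+02 2.16090909e+02 5.62272727e-01 1.75818182e-01
 1.23757576e-01]
[0.533, 0.1979, 0.108] [0.567, 0.1875, 0.0846] [191.7 236.7]
```

View pics/c.png

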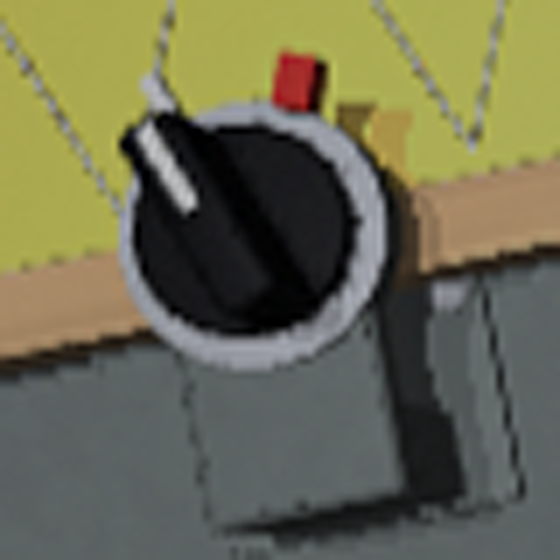

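The bar measures 45.5 x 14.3 mm with its top at about 117 mm, which matches the spec. Its centre is (0.535, 0.197) and its pointer direction is +33°. The tab is near -16°, so the bite should come after roughly 40° clockwise. I'm moving over the knob now.

Call:
send_rows --deltas "-0.0317 -0.024 0 0; -0.0634 -0.0481 0 0; -0.0951 -0.0722 0 0; -0.1268 -0.0962 0 0; -0.1587 -0.1203 0 0" --claw 1

```text
t: 1.1
eef_pos: [0.2818, 0.5027, 0.2395]
tool_rot: [0.0, 0.115, 0.993, 0.0]
contact_force: [-0.3, -0.2, -0.1]
gripper_width: 1.004
grasp_force: 0.0
```

Call:
send_rows --deltas "-0.0317 -0.024 0 0; -0.0634 -0.0481 0 0; -0.0951 -0.0722 0 0; -0.1268 -0.0962 0 0; -0.1587 -0.1203 0 0"

```text
t: 1.6
eef_pos: [0.4089, 0.3494, 0.2396]
tool_rot: [0.0, 0.115, 0.993, 0.0]
contact_force: [0.4, 0.1, 0.4]
gripper_width: 0.997
grasp_force: 0.0
```

Call:
send_rows --deltas "-0.0317 -0.024 0 0; -0.0634 -0.0481 0 0; -0.0951 -0.0722 0 0; -0.1268 -0.0962 0 0; -0.1587 -0.1203 0 0"

```text
t: 2.1
eef_pos: [0.536, 0.1962, 0.2396]
tool_rot: [0.0, 0.115, 0.993, 0.0]
contact_force: [-0.5, 0.3, 1.3]
gripper_width: 1.0
grasp_force: 0.0
```

Call:
send_rows --deltas "0 0 0 -8; 0 0 0 -16; 0 0 0 -24; 0 0 0 -32; 0 0 0 -40"

```text
t: 2.6
eef_pos: [0.5351, 0.1974, 0.2394]
tool_rot: [0.0, -0.235, 0.972, 0.0]
contact_force: [0.4, -0.3, -0.1]
gripper_width: 0.998
grasp_force: 0.0
```

Call:
send_rows --deltas "0 0 0 -6; 0 0 0 -6; 0 0 0 -6; 0 0 0 -6"

```text
t: 3.0
eef_pos: [0.5351, 0.1974, 0.2393]
tool_rot: [0.0, -0.282, 0.96, 0.0]
contact_force: [-0.2, 0.2, -1.2]
gripper_width: 1.0
grasp_force: 0.0
```

```bash
cat > s.py <<'E'
from h import *
from scipy.spatial.transform import Rotation as R
o=bot.get_obs(); w,x,y,z=o["tool_rot"]; M=R.from_quat([x,y,z,w]).as_matrix()
yaw=np.degrees(np.arctan2(M[1,1],M[0,1])); print("t",o["t"],"pos",np.round(o["eef_pos"],4),"y-axis deg",yaw,"bar",yaw-90,"z",M[:,2].round(3))
print("q",np.round(o["q"],3),"F",o["contact_force"],"T",o["torque"],o["gripper_width"],o["grasp_force"])
print("shift tool xyz to (.535,.197,.101)",np.round(M.T@(np.array([.535,.197,.101])-o["eef_pos"]),4),"spin",yaw-123)
E
python3 s.py
```

```text
t 3.0 pos [0.5351 0.1974 0.2393] y-axis deg 122.71340744258366 bar 32.71340744258366 z [ 0.  0. -1.]
q [-0.554  0.305  0.113  1.817 -0.04   1.022  1.716] F [-0.24312242  0.15388067 -1.2062108 ] T [-0.00551932  0.0028499   0.0018093 ] 0.9998049662351971 0.0
shift tool xyz to (.535,.197,.101) [ 0.0003 -0.0003  0.1383] spin -0.28659255741634126
```

Call:
send_rows --deltas "0 0 0.04 0; 0 0 0.075 0; 0 0 0.1 0; 0 0 0.12 0; 0 0 0.138 0"

```text
t: 3.5
eef_pos: [0.5348, 0.1974, 0.1001]
tool_rot: [-0.0, -0.282, 0.959, -0.0]
contact_force: [0.2, -0.0, 0.4]
gripper_width: 0.999
grasp_force: 0.0
```

Call:
send_rows --deltas "0 0 0 0; 0 0 0 0; 0 0 0 0; 0 0 0 0; 0 0 0 0" --claw 0 --force 50

```text
t: 4.0
eef_pos: [0.5356, 0.1978, 0.1022]
tool_rot: [0.001, -0.283, 0.959, 0.0]
contact_force: [-3.3, 3.8, 11.1]
gripper_width: 0.154
grasp_force: 53.9
```

Call:
send_rows --deltas "0 0 0 0; 0 0 0 0; 0 0 0 0; 0 0 0 0; 0 0 0 0"

```text
t: 4.5
eef_pos: [0.5355, 0.1979, 0.1023]
tool_rot: [0.001, -0.283, 0.959, 0.0]
contact_force: [-1.1, 0.7, 7.2]
gripper_width: 0.155
grasp_force: 51.8
```

```bash
python3 s.py
```

```text
t 4.5 pos [0.5355 0.1979 0.1023] y-axis deg 122.83749002662103 bar 32.837490026621026 z [ 0.001  0.001 -1.   ]
q [-0.535  0.475  0.092  1.929 -0.063  0.739  1.738] F [-1.09312131  0.7371737   7.19636679] T [ 0.07608276  0.39534699 -0.05109607] 0.1552163919958604 51.846458315849304
shift tool xyz to (.535,.197,.101) [ 0.0009 -0.0005  0.0013] spin -0.16250997337897388
```

The bar is gripped at about 13 mm with small forces. I'll turn clockwise and watch the torque.

Call:
send_rows --deltas "0 0 0 5; 0 0 0 10; 0 0 0 15; 0 0 0 20; 0 0 0 25"

```text
t: 5.0
eef_pos: [0.5354, 0.1981, 0.1023]
tool_rot: [0.0, -0.067, 0.998, 0.001]
contact_force: [-2.1, 0.6, 6.6]
gripper_width: 0.152
grasp_force: 52.0
```

```bash
python3 s.py
```

```text
t 5.0 pos [0.5354 0.1981 0.1023] y-axis deg 97.6436977329553 bar 7.643697732955303 z [ 0.001  0.001 -1.   ]
q [-0.621  0.48   0.204  1.935 -0.14   0.738  1.368] F [-2.07118007  0.56291051  6.60154187] T [0.10737736 0.45041843 0.03597232] 0.15157478260898605 51.95424199104309
shift tool xyz to (.535,.197,.101) [ 0.0006 -0.001   0.0013] spin -25.356302267044697
```

Call:
send_rows --deltas "0 0 0 2; 0 0 0 4; 0 0 0 5; 0 0 0 5"

```text
t: 5.4
eef_pos: [0.5354, 0.1981, 0.1023]
tool_rot: [0.0, -0.025, 1.0, 0.001]
contact_force: [-2.0, 0.4, 6.7]
gripper_width: 0.152
grasp_force: 52.0
```

```bash
python3 s.py
```

```text
t 5.4 pos [0.5354 0.1981 0.1023] y-axis deg 92.82618028175182 bar 2.8261802817518173 z [ 0.001  0.001 -1.   ]
q [-0.638  0.482  0.225  1.936 -0.155  0.738  1.297] F [-2.02734345  0.41096363  6.72200129] T [0.05585891 0.50146614 0.00735877] 0.15171121051640762 52.03981161117554
shift tool xyz to (.535,.197,.101) [ 0.0005 -0.0011  0.0013] spin -30.173819718248183
```

Call:
send_rows --deltas "0 0 0 2; 0 0 0 4; 0 0 0 5; 0 0 0 5"

```text
t: 5.8
eef_pos: [0.5354, 0.1981, 0.1023]
tool_rot: [0.0, 0.019, 1.0, 0.001]
contact_force: [-2.9, 1.3, 6.5]
gripper_width: 0.155
grasp_force: 52.0
```

```bash
python3 s.py
```

```text
t 5.8 pos [0.5354 0.1981 0.1023] y-axis deg 87.82321263872282 bar -2.176787361277178 z [ 0.001  0.001 -1.   ]
q [-0.655  0.484  0.248  1.938 -0.171  0.739  1.225] F [-2.90339122  1.3097286   6.47413607] T [ 0.10630424  0.39839094 -0.0020716 ] 0.1547222932589398 51.99186444282532
shift tool xyz to (.535,.197,.101) [ 0.0004 -0.0011  0.0013] spin -35.17678736127718
```

Call:
send_rows --deltas "0 0 0 2; 0 0 0 4; 0 0 0 5; 0 0 0 5"

```text
t: 6.2
eef_pos: [0.5354, 0.1982, 0.1023]
tool_rot: [0.0, 0.063, 0.998, 0.001]
contact_force: [-1.6, 0.9, 7.1]
gripper_width: 0.154
grasp_force: 52.0
```

```bash
python3 s.py
```

```text
t 6.2 pos [0.5354 0.1982 0.1023] y-axis deg 82.82697979868132 bar -7.173020201318678 z [ 0.001  0.001 -1.   ]
q [-0.673  0.486  0.27   1.939 -0.187  0.739  1.152] F [-1.61803278  0.90601272  7.136952  ] T [0.13539751 0.44289863 0.00618447] 0.1537731344430112 52.00728178024292
shift tool xyz to (.535,.197,.101) [ 0.0003 -0.0012  0.0013] spin -40.17302020131868
```

Call:
send_rows --deltas "0 0 0 2; 0 0 0 3; 0 0 0 3; 0 0 0 3"

```text
t: 6.6
eef_pos: [0.5354, 0.1981, 0.1023]
tool_rot: [0.0, 0.088, 0.996, 0.001]
contact_force: [-1.4, 0.7, 6.8]
gripper_width: 0.149
grasp_force: 52.0
```

```bash
python3 s.py | head -2
```

```text
t 6.6 pos [0.5354 0.1981 0.1023] y-axis deg 79.8698199269096 bar -10.1301800730904 z [ 0.001  0.001 -1.   ]
q [-0.683  0.487  0.283  1.94  -0.197  0.74   1.109] F [-1.43960435  0.74794885  6.81758265] T [0.15548044 0.43121915 0.14273824] 0.14936582798953432 52.014389634132385
```

Call:
send_rows --deltas "0 0 0 2; 0 0 0 3; 0 0 0 3; 0 0 0 3"

```text
t: 7.0
eef_pos: [0.5354, 0.1982, 0.1023]
tool_rot: [0.0, 0.114, 0.993, 0.001]
contact_force: [-2.2, 1.1, 7.6]
gripper_width: 0.155
grasp_force: 52.0
```

```bash
python3 s.py | head -2
```

```text
t 7.0 pos [0.5354 0.1982 0.1023] y-axis deg 76.89710136035535 bar -13.10289863964465 z [ 0.001  0.001 -1.   ]
q [-0.693  0.489  0.297  1.94  -0.206  0.74   1.066] F [-2.19468134  1.07409111  7.59193193] T [0.11874724 0.42735366 0.26386224] 0.1553633388023683 52.04256534576416
```

Call:
send_rows --deltas "0 0 0 2; 0 0 0 3; 0 0 0 3; 0 0 0 3"

```text
t: 7.4
eef_pos: [0.5354, 0.1982, 0.1023]
tool_rot: [0.0, 0.14, 0.99, 0.001]
contact_force: [-1.6, -0.1, 6.6]
gripper_width: 0.15
grasp_force: 52.0
```

```bash
python3 s.py | head -2
```

```text
t 7.4 pos [0.5354 0.1982 0.1023] y-axis deg 73.89908487888128 bar -16.100915121118717 z [ 0.001  0.001 -1.   ]
q [-0.703  0.49   0.31   1.941 -0.216  0.741  1.022] F [-1.64987971 -0.05000705  6.57846138] T [0.06971267 0.47880408 0.16885918] 0.1497352816567778 52.00452983379364
```

The torque rose from about -7°, so that is the bite. The bar is now at -16°, and I'm turning it to about -39°.

Call:
send_rows --deltas "0 0 0 4; 0 0 0 8; 0 0 0 12; 0 0 0 16; 0 0 0 20"

```text
t: 7.9
eef_pos: [0.5354, 0.1983, 0.1023]
tool_rot: [0.0, 0.311, 0.95, 0.001]
contact_force: [-2.0, 0.7, 6.5]
gripper_width: 0.149
grasp_force: 52.0
```

Call:
send_rows --deltas "0 0 0 2; 0 0 0 3; 0 0 0 3; 0 0 0 3"

```text
t: 8.3
eef_pos: [0.5355, 0.1984, 0.1023]
tool_rot: [0.0, 0.335, 0.942, 0.001]
contact_force: [-2.3, 1.4, 7.9]
gripper_width: 0.155
grasp_force: 52.1
```

```bash
python3 s.py | head -2
```

```text
t 8.3 pos [0.5355 0.1984 0.1023] y-axis deg 50.9067540544854 bar -39.0932459455146 z [ 0.001  0.001 -1.   ]
q [-0.782  0.505  0.415  1.946 -0.292  0.748  0.691] F [-2.31257534  1.35621207  7.94006692] T [0.22882298 0.49442762 0.25842025] 0.15504453480153518 52.06955015659332
```

Call:
send_rows --deltas "0 0 0 0; 0 0 0 0; 0 0 0 0; 0 0 0 0; 0 0 0 0" --claw 1

```text
t: 8.8
eef_pos: [0.5351, 0.1973, 0.1012]
tool_rot: [-0.0, 0.335, 0.942, -0.0]
contact_force: [-0.3, 0.7, 0.3]
gripper_width: 0.978
grasp_force: 0.0
```

Call:
send_rows --deltas "0 0 0 0; 0 0 -0.02 0; 0 0 -0.05 0; 0 0 -0.09 0; 0 0 -0.13 0"

```text
t: 9.3
eef_pos: [0.5347, 0.1971, 0.2323]
tool_rot: [-0.0, 0.335, 0.942, -0.001]
contact_force: [-0.0, 0.8, -1.3]
gripper_width: 1.003
grasp_force: 0.0
```

Call:
send_rows --deltas "-0.04 0 0 0; -0.08 0 0 0; -0.08 0.04 0 0; -0.08 0.08 0 0; -0.08 0.12 0 0"

```text
t: 9.8
eef_pos: [0.6739, 0.2406, 0.2313]
tool_rot: [-0.0, 0.336, 0.942, 0.0]
contact_force: [0.3, 1.0, -0.1]
gripper_width: 0.999
grasp_force: 0.0
```

```bash
python3 s.py | head -2
python3 - <<'E'
from h import *
p=bot.read_camera("top"); im=p["img"]
cv2.imwrite("pics/d.png",cv2.resize(im[195:285,155:245,::-1],(560,560),interpolation=cv2.INTER_CUBIC))
for q in ["clamp_grip","clamp_tab"]:
  for r in bot.landmark_of(p,q)[:2]: print(q,r)
L=np.array([(u,v) for v in range(200,275) for u in range(165,240) if im[v,u,0]>130 and im[v,u,1]<60]); print(len(L),L.mean(0) if len(L) else "")
E
```

```text
t 9.8 pos [0.6739 0.2406 0.2313] y-axis deg 50.77192888444694 bar -39.22807111555306 z [-0.  0. -1.]
q [-0.737  0.589  0.477  1.477 -0.284  1.145  0.676] F [ 0.34071313  1.02015209 -0.11617827] T [-0.0020574  -0.00071197 -0.0149506 ] 0.998920507054462 0.0
clamp_grip {'xyz': [0.5328, 0.1975, 0.1086], 'confidence': 0.69}
clamp_tab {'xyz': [0.5603, 0.1755, 0.0845], 'confidence': 0.86}
31 [215.16129032 221.35483871]
```

View pics/d.png

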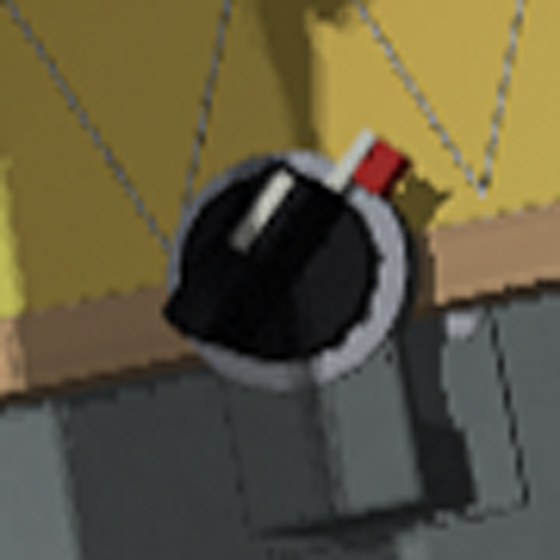

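The picture shows the pointer resting against the red tab at (215,221). The tab has moved about 14–16 mm, inside the 7.1–28.7 mm window. The knob is released and the gripper is clear.

```bash
python3 -c "
from h import *
print(bot.hand_in())"
```

```text
the job is handed in; nothing more can be done
None
```

I tightened the knob of the clamp that holds the frame to about 30° past the bite, let go and handed the job in; its red tab moved about 14–16 mm (7.1–28.7 accepted), and I left the empty clamp alone.

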